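Fit the circlip on the axle stub of a potter's wheel head

TASK

The potter's wheel head lies upside down on the bench with its new bearing on the axle stub. Take the circlip pliers from their rest by the handles, squeeze them right up to their stop so that the clip on their tips is spread wide, bring the clip over the end of the stub and lower it level, without forcing it, down to the groove just above the bearing. Finish there still holding the pliers squeezed, with the open clip around the stub level with its groove and not pressed hard against the bearing, so that the fit can be checked before it is let snap in; leave the other things on the bench where they are.

Things in the scene. Friction and masses are not known exactly. Their poses are not given: they have to be found in the camera images.
- wheelhead: aluminium dish 250 mm across, lying upside down, fixed; origin at the middle of its underside on the bench, z up; alike from all sides. Rim and ribs reach at most 26 mm height. In its middle a hub 92 mm across up to 59 mm, on it a steel ball bearing 80 mm across, whose flat inner ring (53 mm across) has its upper face at 78 mm height; a dark steel axle stub stands upright out of it
- groove (a point): point on the stub's axis at the middle of the circlip groove, 79.5 mm above the bench and 1.5 mm above the bearing's upper face. The groove is 3.5 mm wide, 1.8 mm deep and begins at that face: a clip lying on the bearing (its mid-plane 1.25 mm above the face) is in line with it
- stub_top (a point): point on the axle stub's axis at its upper, chamfered end, 15.5 mm above groove, 95 mm above the bench. The stub is 40 mm in diameter
- rest: fixed wooden tool rest: a board 160 x 100 mm, 16 mm thick, with two cross bars, tops at 46 mm height, on which the pliers lie. Origin on the bench below the front bar, x towards the pliers' tips. Front bar (20 mm along x, 56 mm wide) under the pliers' pivot, back bar (16 mm along x, 96 mm wide) 108 mm behind it; between the bars it is open beside and below the handles
- pliers: loose circlip pliers, 0.2 kg, lying flat, a circlip held on their pins (it cannot come off). Origin at the pivot on the underside, 46 mm above the bench on the rest; x forward to the tips, z up. Two black handles, z 0 to 14 mm, 30 to 124 mm behind the pivot, one each side of the x axis. Jaws to 74 mm forward, tips bent down at right angles. Centre of mass about 13 mm behind the pivot
- pliers_grip (a point): point midway between the two handles, 50 mm behind the pivot, 7 mm above the handles' underside: a good place to pinch both handles together. Over their outsides they are 62 mm wide here when free (each splayed 0.14 rad, wider to the back), 48 mm and parallel when squeezed to the stop. Grip with 30 N or more: the nose sinks in a weak grip
- clip_center (a point): point fixed to the pliers at the middle of the fully spread clip's opening, in its mid-plane: 87.3 mm forward of the pivot, 24 mm below the handles' underside. The clip hangs level under the tips: a flat steel ring with its gap towards the handles, 2.5 mm thick, 4 to 6 mm wide, inner diameter 37 mm free, 44 mm at the stop, reaching 115 mm forward of the pivot
- pliers_left (a joint): angle by which each handle (both move alike) is squeezed, rad: 0 free, 0.14 at the built-in stop that keeps the clip from being overstretched. A spring opens them: about 13 N on each handle at pliers_grip reaches the stop, squeezing harder (to 60 N) does no harm. The clip's inner diameter is 40 mm at 0.064, 42 mm at 0.105, 44 mm at 0.14
- pot: bystander: small burnished black pot, 70 mm across, 74 mm tall, origin at the middle of its foot
- spare_bearing: bystander: loose spare ball bearing lying flat, a steel ring 62 mm across, 16 mm high, origin at the middle of its underside
- screwdriver: bystander: screwdriver lying flat, 190 mm long, origin under its middle, its x axis along it
- wrench: bystander: steel open-end wrench lying flat, 170 mm long, origin under its middle, its x axis along it
- grease_tin: bystander: closed grease tin, 72 mm across, 55 mm tall, origin at the middle of its underside
- bowl: bystander: small black bowl, 110 mm across, 40 mm tall, origin at the middle of its foot
- rib: bystander: potter's wooden rib, a flat piece 100 x 50 x 8 mm, origin at the middle of its underside, x along its length
There are look-alikes about, which are no part of the job. Several things look just like the rest: the one meant starts farthest to the robot's left.

How it is judged:
By the outcome, as a careful person would: the job done as asked, in the order asked, and still so for the second after the job is handed in, while the arm keeps its last pose, push and grip.
It also fails if it takes over 42 s, if anything falls off the work surface, if the arm or the gripper's body presses on something with over 40 N, if the wrist force passes 120 N, or if a joint passes its speed limit or range.

ROBOT

A 6-joint arm with a two-finger parallel gripper is mounted at the origin on the work surface. World frame = base frame: x ahead of the robot, y to its left, z up, the work surface at z = 0. Lengths are in m, angles in rad, forces in N, time in s.
With the tool pointing down it reaches from about 0.275 to 0.725 m from the base axis. Payload 15.9 kg.
Tool frame: the origin (TCP) lies at the very end of the fingers, on their centre line; the grasp point (between the pads) lies 19 mm behind it; z points along the fingers, y is the line along which they close (so a half turn about z gives the same grasp; the last joint's range is limited). The gripper opens to 85 mm and grips with 20 to 120 N. Pads are 22 mm wide; open, the fingers measure 114 mm over their backs; the gripper's body (76 mm by 85 mm) begins 54 mm behind the grasp point. The pads swing forward as they close: fully open they stand 13 mm farther back than shut.
Start: joints at [1.13, 0.213, -0.034, 1.323, 0, 1.571], TCP at [0.213, 0.452, 0.231] pointing down, gripper open.
Joint ranges: [-2.98, 2.98], [-0.74, 1.72], [-1.14, 1.35], [-2.1, 2.04], [-1.57, 1.44], [-3.14, 3.14]. Speed limits (rad/s): [1.89, 1.89, 2.39, 2.57, 3.14, 3.14].

INTERFACE

Orientations are given as a 3x3 rotation matrix whose columns are the frame's x, y, z axes.
In Python, from workcell import ctrl gives the robot as it stands.
- The arm moves only by the tool drive_tool, never from a script. Its argument "rows" is one flat list of numbers, 7 for each row, row after row: the turn, a rotation vector about the tool's x, y, z in units of 5 degrees (1.0 is 5 degrees), then the shift along the tool's x, y, z in units of 40 mm (1.0 is 40 mm), then the opening, from -1 (shut) to 1 (fully open). A call has 1 to 5 rows; each row shifts and turns the commanded pose from where the row before left it, along the tool's axes as they then stand; what a row does not reach is not made up. A row lasts 1/12 s, in which the tool goes at most 41.7 mm and 7.16 degrees, less where a joint would pass 70% of its speed; a pose out of reach is approached as far as the arm can. A call is refused whole if a number of a shift passes 1 or a number of a turn 1, either way. A call with a gripper value outside its range is refused whole. The fingers move at their own pace and stop on an object; "newtons" is the grip in N (left out, the last holds). Time passes only in rows, so rows that do not move let the fingers close. It gives the time, the measured TCP pose, the force, the opening and the grip force at its end, in the units of the state.
- ctrl.get_obs(): the state, without advancing time (a new reading comes with each control period).
- ctrl.snapshot(name): name is "side" or "top" or "wrist"; returns a dict with "img" (420x560x3 uint8, red, green, blue), "fx", "fy", "cx", "cy" (pixels), "T" (4x4, takes a point from camera to world coordinates). Camera axes: x right, y down, z forward; pixel columns grow to the right and rows downward; lengths in m; the calibration is good to about 2 mm. A picture is of the moment at which its call begins. There is no depth.
- ctrl.close_job(): hands the job in; it is judged then, once.
Trained networks look in the newest picture that a camera, given by its name, has taken for a name from the list of things; names that differ only in an ending like _2 or _b are one class to them, and where a whole thing is asked for, a point or a joint stands for the part that bears it (a point fixed in the world has none). Each returns a list of dicts, best first, with "p" (0 to 1); they miss things now and then, are a little off and sometimes report something else, mostly with a low value. They report only what shows in the picture. A call takes as long as a camera call. They do not tell look-alikes from the thing itself.
- ctrl.spot_in(camera, target): "at" ([column, row] in pixels, amid what is visible of it).
- ctrl.cut_out(camera, target): "region" (420x560 bool, what is visible of it) and "at" ([column, row] in pixels, amid what is visible of it).
- ctrl.tip_of(camera, target): "at" ([column, row] in pixels: a listed point, or the origin of a listed thing).
The state is a dict: "time": time; "q": joint angles; "joint_vel": joint speeds; "joint_efforts": joint torques, N m; "eef_pos": TCP position; "orientation": TCP orientation; "ft_force": force on the tool from outside, world axes, zero at the start; "ft_torque": the same for the moment, N m; "width": opening from 0.0 (shut) to 1.0 (fully open); "gripper_force": force on a finger pad.
Only numpy, scipy, OpenCV 4.12 (cv2) and the standard library are available. Lean on these libraries where they do the work, as an engineer would, in place of code of your own. Each camera call takes 0.05 s, during which the arm holds its last target. There are 200 camera calls.

## Working session

There is one attempt and no reset: what is moved stays moved. The work goes in short steps, Python scripts to look and compute and a tool call to move; the robot and the scene stay as the last step left them, time stands still between calls to the robot, and variables do not carry over. Pictures are saved under pics/ and viewed, at most 13 in all, crops included, and the job is handed in when it is done.

Besides the shell and the picture viewer there is one more tool, called after "Emit:" as name(argument=value, ...) on one line, values as JSON. drive_tool: Moves the arm, as the interface text tells. Its arguments: {"type":"object","properties":{"rows":{"type":"array"},"newtons":{"type":"number"}},"required":["rows"]}

```bash
mkdir -p pics; cat > h.py <<'E'
import numpy as np,cv2
from workcell import ctrl
def ray(s,px):
    T=np.array(s["T"]);d=T[:3,:3]@np.array([(px[0]-s["cx"])/s["fx"],(px[1]-s["cy"])/s["fy"],1]);return T[:3,3],d/np.linalg.norm(d)
def atz(s,px,z):
    o,d=ray(s,px);return (o+d*(z-o[2])/d[2]).round(4)
def proj(s,P):
    T=np.array(s["T"]);c=T[:3,:3].T@(np.array(P)-T[:3,3]);return np.array([s["fx"]*c[0]/c[2]+s["cx"],s["fy"]*c[1]/c[2]+s["cy"]])
def tri(rs):
    A=sum(np.eye(3)-np.outer(d,d) for o,d in rs);b=sum((np.eye(3)-np.outer(d,d))@o for o,d in rs);return np.linalg.solve(A,b).round(4)
def snap(c,f=None):
    s=ctrl.snapshot(c)
    if f: cv2.imwrite(f"pics/{f}.png",cv2.cvtColor(s["img"],cv2.COLOR_RGB2BGR))
    return s
E
python3 - <<'E'
from h import *
S={c:snap(c,c+"0") for c in("top","side")}
for t,z in(("groove",.0795),("stub_top",.095),("rest",0),("pliers",.046),("pliers_grip",.053),("clip_center",.022),("wheelhead",0)):
    for c in S:
        for r in ctrl.tip_of(c,t): print(t,c,round(r["p"],2),np.round(r["at"],1),atz(S[c],r["at"],z))
for c in S: print(c,np.array(S[c]["T"]).round(3).tolist(),S[c]["fx"])
o=ctrl.get_obs();print(o["time"],o["width"],o["orientation"],o["ft_force"])
E
```

```text
groove top 0.72 [209.2 209.5] [0.5996 0.19   0.0795]
groove side 0.88 [235.9 187.2] [0.6035 0.1968 0.0795]
stub_top top 0.56 [209.5 209.4] [0.5975 0.1867 0.095 ]
stub_top side 0.86 [233.2 183.7] [0.5955 0.1982 0.095 ]
rest top 0.94 [346.5 222.9] [ 0.5668 -0.2059  0.    ]
rest top 0.76 [426.9 273.2] [ 0.4162 -0.436   0.    ]
rest top 0.72 [353.6 237.7] [ 0.5225 -0.2253  0.    ]
rest side 0.65 [313. 280.] [ 0.5626 -0.2006  0.    ]
rest side 0.64 [331.5 369.3] [ 0.4027 -0.4316  0.    ]
rest side 0.22 [314.8 267.7] [ 0.599  -0.1686  0.    ]
pliers top 0.8 [349.1 219.8] [ 0.5704 -0.2058  0.046 ]
pliers side 0.77 [314.8 268.2] [ 0.5621 -0.2059  0.046 ]
pliers_grip top 0.76 [351.2 233.4] [ 0.5306 -0.2092  0.053 ]
pliers_grip side 0.79 [306.2 278.4] [ 0.5147 -0.2249  0.053 ]
clip_center top 0.91 [336.4 196.3] [ 0.6435 -0.1751  0.022 ]
clip_center side 0.72 [327.9 255. ] [ 0.6444 -0.1715  0.022 ]
wheelhead top 0.77 [213.1 211.3] [0.606  0.1911 0.    ]
wheelhead side 0.88 [232.8 208.6] [0.5905 0.2043 0.    ]
top [[-0.011, -0.989, 0.145, 0.425], [-1.0, 0.011, -0.005, 0.004], [0.004, -0.145, -0.989, 1.236], [0.0, 0.0, 0.0, 1.0]] 418.40275540716567
side [[0.771, -0.385, 0.507, -0.104], [-0.637, -0.448, 0.627, -0.879], [-0.014, -0.807, -0.591, 0.909], [0.0, 0.0, 0.0, 1.0]] 491.79586713815775
0.8 1.0009601399652786 [[-9.04413222e-01  4.26657618e-01  3.31483894e-05]
 [ 4.26657617e-01  9.04413222e-01 -3.10832000e-05]
 [-4.32417258e-05 -1.39690442e-05 -9.99999999e-01]] [ 0.40409316  0.10580268 -0.44491988]
```

View pics/top0.png

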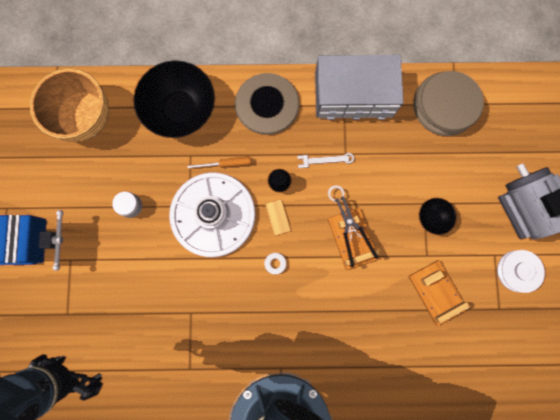

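View pics/side0.png

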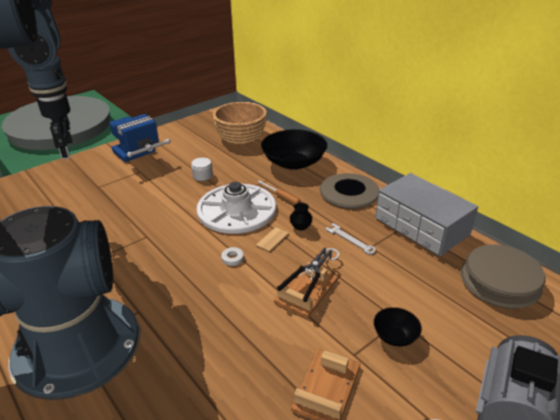

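The top view shows the loaded rest and pliers at about (350,235), the wheelhead at (211,212), and a look-alike empty rest at (440,290). The side view agrees, with pliers at (312,270) and stub at (235,185). I'll move over the pliers and look with the wrist camera.

```bash
cat >> h.py <<'E'
from scipy.spatial.transform import Rotation as R
def plan(p,R1,n,start=None,show=None):
    """rows from the present (or start=(pos,R)) pose to p,R1 in n rows"""
    o=ctrl.get_obs();p0,R0=start or (np.array(o["eef_pos"]),np.array(o["orientation"]))
    w=R.from_matrix(R0.T@R1).as_rotvec()/n;d=(np.array(p)-p0)/n;C=R0.copy()
    for i in range(n):
        print(((np.degrees(w)/5).round(2)+0).tolist()+((C.T@d/.04).round(2)+0).tolist()); C=C@R.from_rotvec(w).as_matrix()
        if i%5==4: print()
def down(yaw): # pliers yaw; tool y = pliers left
    c,s=np.cos(yaw),np.sin(yaw); y=np.array([-s,c,0]);z=np.array([0,0,-1.]);return np.stack([np.cross(y,z),y,z],1)
E
python3 - <<'E'
from h import *
plan([.500,-.23,.23],down(np.radians(22)),20)
E
```

```text
[0.0, 0.0, -0.47, -0.69, -0.62, 0.0]
[0.0, 0.0, -0.47, -0.66, -0.65, 0.0]
[0.0, 0.0, -0.47, -0.63, -0.67, 0.0]
[0.0, 0.0, -0.47, -0.61, -0.7, 0.0]
[0.0, 0.0, -0.47, -0.58, -0.72, 0.0]

[0.0, 0.0, -0.47, -0.55, -0.75, 0.0]
[0.0, 0.0, -0.47, -0.52, -0.77, 0.0]
[0.0, 0.0, -0.47, -0.48, -0.79, 0.0]
[0.0, 0.0, -0.47, -0.45, -0.81, 0.0]
[0.0, 0.0, -0.47, -0.42, -0.83, 0.0]

[0.0, 0.0, -0.47, -0.38, -0.84, 0.0]
[0.0, 0.0, -0.47, -0.35, -0.86, 0.0]
[0.0, 0.0, -0.47, -0.31, -0.87, 0.0]
[0.0, 0.0, -0.47, -0.28, -0.88, 0.0]
[0.0, 0.0, -0.47, -0.24, -0.89, 0.0]

[0.0, 0.0, -0.47, -0.2, -0.9, 0.0]
[0.0, 0.0, -0.47, -0.16, -0.91, 0.0]
[0.0, 0.0, -0.47, -0.13, -0.92, 0.0]
[0.0, 0.0, -0.47, -0.09, -0.92, 0.0]
[0.0, 0.0, -0.47, -0.05, -0.92, 0.0]
```

Emit:
drive_tool(rows=[0,0,-0.47,-0.69,-0.62,0,1,0,0,-0.47,-0.66,-0.65,0,1,0,0,-0.47,-0.63,-0.67,0,1,0,0,-0.47,-0.61,-0.7,0,1,0,0,-0.47,-0.58,-0.72,0,1])

```text
time: 1.22
eef_pos: [0.2851, 0.28, 0.2313]
orientation: [[-0.973, 0.231, 0.0], [0.231, 0.973, 0.0], [-0.0, 0.0, -1.0]]
ft_force: [1.2, 0.4, -0.0]
width: 1.001
gripper_force: 0.0
```

Emit:
drive_tool(rows=[0,0,-0.47,-0.55,-0.75,0,1,0,0,-0.47,-0.52,-0.77,0,1,0,0,-0.47,-0.48,-0.79,0,1,0,0,-0.47,-0.45,-0.81,0,1,0,0,-0.47,-0.42,-0.83,0,1])

```text
time: 1.63
eef_pos: [0.3568, 0.1086, 0.2316]
orientation: [[-1.0, 0.028, 0.001], [0.028, 1.0, 0.0], [-0.001, 0.0, -1.0]]
ft_force: [0.6, 0.2, -0.8]
width: 1.001
gripper_force: 0.0
```

Emit:
drive_tool(rows=[0,0,-0.47,-0.38,-0.84,0,1,0,0,-0.47,-0.35,-0.86,0,1,0,0,-0.47,-0.31,-0.87,0,1,0,0,-0.47,-0.28,-0.88,0,1,0,0,-0.47,-0.24,-0.89,0,1])

```text
time: 2.05
eef_pos: [0.4282, -0.0622, 0.2315]
orientation: [[-0.985, -0.175, 0.001], [-0.175, 0.985, 0.0], [-0.001, -0.0, -1.0]]
ft_force: [1.1, 1.2, 0.1]
width: 1.0
gripper_force: 0.0
```

Emit:
drive_tool(rows=[0,0,-0.47,-0.2,-0.9,0,1,0,0,-0.47,-0.16,-0.91,0,1,0,0,-0.47,-0.13,-0.92,0,1,0,0,-0.47,-0.09,-0.92,0,1,0,0,-0.47,-0.05,-0.92,0,1])

```text
time: 2.47
eef_pos: [0.4991, -0.2329, 0.2313]
orientation: [[-0.928, -0.372, 0.0], [-0.372, 0.928, -0.0], [-0.0, -0.0, -1.0]]
ft_force: [0.3, 1.3, 0.4]
width: 0.999
gripper_force: 0.0
```

```bash
python3 - <<'E'
from h import *
s=snap("wrist","w1")
print(np.array(s["T"]).round(3).tolist(),s["fx"])
for t,z in(("rest",0),("pliers",.046),("pliers_grip",.053),("clip_center",.022)):
    for r in ctrl.tip_of("wrist",t): print(t,round(r["p"],2),np.round(r["at"],1),atz(s,r["at"],z))
o=ctrl.get_obs();print(o["time"],o["eef_pos"],o["q"])
E
```

```text
[[-0.373, 0.896, 0.241, 0.438], [0.928, 0.36, 0.097, -0.255], [-0.0, 0.26, -0.966, 0.373], [0.0, 0.0, 0.0, 1.0]] 318.4773505601173
rest 0.79 [279.1 234.4] [ 0.562  -0.1993  0.    ]
rest 0.69 [126.6  23.7] [ 0.4041 -0.4365  0.    ]
pliers 0.98 [277.1 247.3] [ 0.5614 -0.2026  0.046 ]
pliers 0.73 [267.8 309.5] [ 0.6376 -0.1835  0.046 ]
pliers_grip 0.58 [282.  210.2] [ 0.5183 -0.2146  0.053 ]
pliers_grip 0.2 [274.2 307.9] [ 0.6286 -0.1791  0.053 ]
clip_center 0.73 [273.4 310.2] [ 0.6505 -0.1714  0.022 ]
2.7167 [ 0.4985266 -0.2306536  0.2310659] [-4.33467106e-01  3.16974883e-01  1.02354944e-01  1.35685455e+00
  2.20007098e-04 -8.12106654e-01]
```

View pics/w1.png

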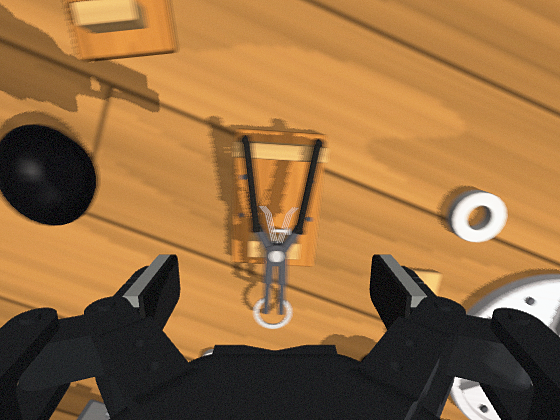

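The wrist view shows the pliers centred: pivot at (276,257), handle ends at (247,140) and (318,143), and the clip ring at (271,312). I'll compute the axis from these.

```bash
python3 - <<'E'
from h import *
s=snap("wrist","w1b")
a=atz(s,[247,140],.06);b=atz(s,[318,143],.06);p=atz(s,[276,257],.062);c=atz(s,[271.5,313],.0235)
m=(a+b)/2
print(a,b,np.linalg.norm(a-b),p,c)
for u,v in((m,p),(p,c),(m,c)):
  d=v-u;print(np.degrees(np.arctan2(d[1],d[0])),np.linalg.norm(d[:2]))
# handle regions by dark mask
r=ctrl.cut_out("wrist","pliers")[0];ys,xs=np.nonzero(r["region"]);g=s["img"].max(2)
m=r["region"]&(g<60)
L=[];
for row in range(145,235,6):
    x=np.nonzero(m[row])[0]
    if len(x)>4: print(row,x.min(),x.max(),atz(s,[(x.min()+x.max())/2,row],.058))
print(xs.min(),xs.max(),ys.min(),ys.max())
E
```

```text
[ 0.4633 -0.271   0.06  ] [ 0.4405 -0.2063  0.06  ] 0.06859978134075939 [ 0.5653 -0.2001  0.062 ] [ 0.6535 -0.1706  0.0235]
18.775315786439467 0.11977337976361865
18.493394004466257 0.09300263437129075
18.652090144565943 0.21277538038974342
145 242 324 [ 0.455  -0.2369  0.058 ]
151 242 321 [ 0.4609 -0.2361  0.058 ]
157 243 320 [ 0.4663 -0.2339  0.058 ]
163 244 319 [ 0.4717 -0.2317  0.058 ]
169 245 317 [ 0.4774 -0.2299  0.058 ]
175 245 316 [ 0.4832 -0.2281  0.058 ]
181 246 315 [ 0.4888 -0.2258  0.058 ]
187 247 313 [ 0.4947 -0.224   0.058 ]
193 248 312 [ 0.5004 -0.2217  0.058 ]
199 248 311 [ 0.5064 -0.2198  0.058 ]
205 249 309 [ 0.5124 -0.2179  0.058 ]
211 249 308 [ 0.5185 -0.216   0.058 ]
217 250 307 [ 0.5245 -0.2136  0.058 ]
223 251 305 [ 0.5308 -0.2117  0.058 ]
229 251 304 [ 0.537  -0.2097  0.058 ]
240 325 135 328
```

```bash
python3 - <<'E'
from h import *
plan([.519,-.2157,.10],down(np.radians(18.6)),5)
plan([.519,-.2157,.032],down(np.radians(18.6)),4,(np.array([.519,-.2157,.10]),down(np.radians(18.6))))
E
```

```text
[0.0, 0.0, 0.13, -0.12, 0.03, 0.66]
[0.0, 0.0, 0.13, -0.12, 0.03, 0.66]
[0.0, 0.0, 0.13, -0.12, 0.03, 0.66]
[0.0, 0.0, 0.13, -0.12, 0.03, 0.66]
[0.0, 0.0, 0.13, -0.12, 0.03, 0.66]

[0.0, 0.0, 0.0, 0.0, 0.0, 0.43]
[0.0, 0.0, 0.0, 0.0, 0.0, 0.43]
[0.0, 0.0, 0.0, 0.0, 0.0, 0.43]
[0.0, 0.0, 0.0, 0.0, 0.0, 0.43]
```

Emit:
drive_tool(rows=[0,0,0.13,-0.12,0.03,0.66,1,0,0,0.13,-0.12,0.03,0.66,1,0,0,0.13,-0.12,0.03,0.66,1,0,0,0.13,-0.12,0.03,0.66,1,0,0,0.13,-0.12,0.03,0.66,1])

```text
time: 3.23
eef_pos: [0.5192, -0.2156, 0.0988]
orientation: [[-0.948, -0.318, 0.001], [-0.318, 0.948, -0.0], [-0.001, -0.001, -1.0]]
ft_force: [0.3, -0.7, -0.5]
width: 1.004
gripper_force: 0.0
```

```bash
python3 - <<'E'
from h import *
s=snap("wrist","w2")
o=ctrl.get_obs();print(o["time"],o["eef_pos"])
for t,z in(("pliers",.046),("pliers_grip",.053),("clip_center",.022)):
    for r in ctrl.tip_of("wrist",t): print(t,round(r["p"],2),np.round(r["at"],1),atz(s,r["at"],z))
E
```

```text
3.2833 [ 0.5175593  -0.21430546  0.0937563 ]
pliers 0.72 [272.5 289.9] [ 0.5624 -0.2005  0.046 ]
```

View pics/w2.png

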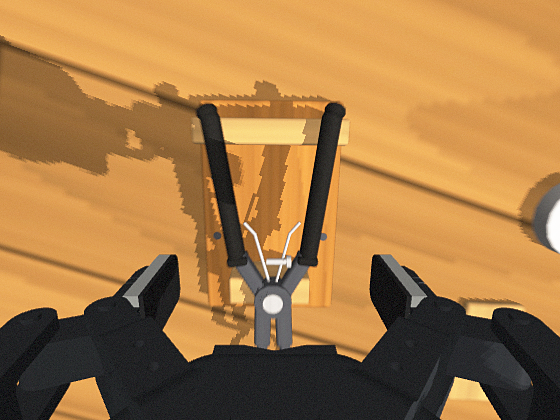

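The view shows the pliers straight and centred between the fingers: pivot at (272,303), handle rear ends at (208,110) and (335,110).

```bash
python3 - <<'E'
from h import *
s=snap("wrist")
o=ctrl.get_obs();print(o["time"],o["eef_pos"])
a,b,p=[atz(s,q,.058) for q in([208,112],[335,112],[272,303])];m=(a+b)/2;d=p-m
print(a,b,p,np.degrees(np.arctan2(d[1],d[0])),np.linalg.norm(d), p-.05*d/np.linalg.norm(d))
plan([.519,-.2157,.032],down(np.radians(18.6)),4)
E
```

```text
3.4833 [ 0.51963762 -0.21672748  0.10114853]
[ 0.4636 -0.2718  0.058 ] [ 0.4411 -0.205   0.058 ] [ 0.5655 -0.2002  0.058 ] 18.65493683310971 0.11942429610426848 [ 0.51812689 -0.2161934   0.058     ]
[0.0, 0.0, 0.0, 0.0, 0.01, 0.43]
[0.0, 0.0, 0.0, 0.0, 0.01, 0.43]
[0.0, 0.0, 0.0, 0.0, 0.01, 0.43]
[0.0, 0.0, 0.0, 0.0, 0.01, 0.43]
```

Emit:
drive_tool(rows=[0,0,0,0,0,0.43,1,0,0,0,0,0,0.43,1,0,0,0,0,0,0.42,1,0,0,0,0,0,0.42,1,0,0,0,0,0,0,1])

```text
time: 3.9
eef_pos: [0.5185, -0.2167, 0.0306]
orientation: [[-0.948, -0.317, -0.001], [-0.317, 0.948, 0.0], [0.001, 0.001, -1.0]]
ft_force: [-0.2, 0.1, -1.2]
width: 1.005
gripper_force: 0.0
```

Emit:
drive_tool(rows=[0,0,0,0,0,0,-1,0,0,0,0,0,0,-1,0,0,0,0,0,0,-1,0,0,0,0,0,0,-1,0,0,0,0,0,0,-1], newtons=55)

```text
time: 4.32
eef_pos: [0.5207, -0.2179, 0.0346]
orientation: [[-0.948, -0.317, 0.004], [-0.317, 0.948, -0.002], [-0.003, -0.003, -1.0]]
ft_force: [-5.9, -0.8, 21.2]
width: 0.534
gripper_force: 54.5
```

Emit:
drive_tool(rows=[0,0,0,0,0,0,-1,0,0,0,0,0,0,-1,0,0,0,0,0,0,-1])

```text
time: 4.57
eef_pos: [0.5207, -0.2179, 0.0346]
orientation: [[-0.948, -0.317, 0.004], [-0.317, 0.948, -0.002], [-0.003, -0.003, -1.0]]
ft_force: [-6.5, -0.6, 21.3]
width: 0.538
gripper_force: 54.4
```

Emit:
drive_tool(rows=[0,0,0,0,0,-0.15,-1,0,0,0,0,0,-0.4,-1,0,0,0,0,0,-0.7,-1,0,0,0,0,0,-0.9,-1,0,0,0,0,0,-0.9,-1])

```text
time: 4.98
eef_pos: [0.5187, -0.2167, 0.1559]
orientation: [[-0.948, -0.317, 0.0], [-0.317, 0.948, -0.0], [-0.0, -0.0, -1.0]]
ft_force: [0.1, -1.0, -2.1]
width: 0.531
gripper_force: 57.3
```

```bash
python3 - <<'E'
from h import *
S={c:snap(c,"l_"+c) for c in("wrist","side","top")}
o=ctrl.get_obs();print(o["time"],o["eef_pos"],o["width"],o["ft_force"],o["ft_torque"])
for t in("pliers","clip_center","stub_top","groove"):
    rs=[]
    for c in S:
        r=ctrl.tip_of(c,t)
        if r: print(t,c,round(r[0]["p"],2),np.round(r[0]["at"],1));rs.append(ray(S[c],r[0]["at"]))
    if len(rs)>1: print(tri(rs))
w=cv2.imread("pics/l_wrist.png");sd=cv2.imread("pics/l_side.png")
p=proj(S["side"],[.6,-.19,.14]).astype(int);print(p)
x,y=max(p[0]-70,0),max(p[1]-70,0)
cv2.imwrite("pics/l_cr.png",cv2.resize(sd[y:y+130,x:x+170],None,fx=4.5,fy=4.5,interpolation=cv2.INTER_CUBIC));print(x,y)
E
```

```text
5.1333 [ 0.52104527 -0.21767734  0.15740316] 0.5334946737168735 [ 1.0882907   0.35455519 -2.68423541] [ 0.04404402  0.08146075 -0.00797939]
pliers side 0.81 [320.8 229.4]
pliers top 0.69 [358.4 213.1]
[ 0.573  -0.2091  0.1691]
clip_center side 0.56 [330.7 217.2]
clip_center top 0.18 [345.4 221.5]
[ 0.5756 -0.1929  0.1885]
stub_top side 0.6 [234.4 183.7]
stub_top top 0.89 [206.6 208.7]
[0.5988 0.1951 0.0952]
groove side 0.61 [232.6 185.7]
groove top 0.75 [222.3 166.1]
[0.6591 0.1808 0.0911]
[322 230]
252 160
```

View pics/l_cr.png

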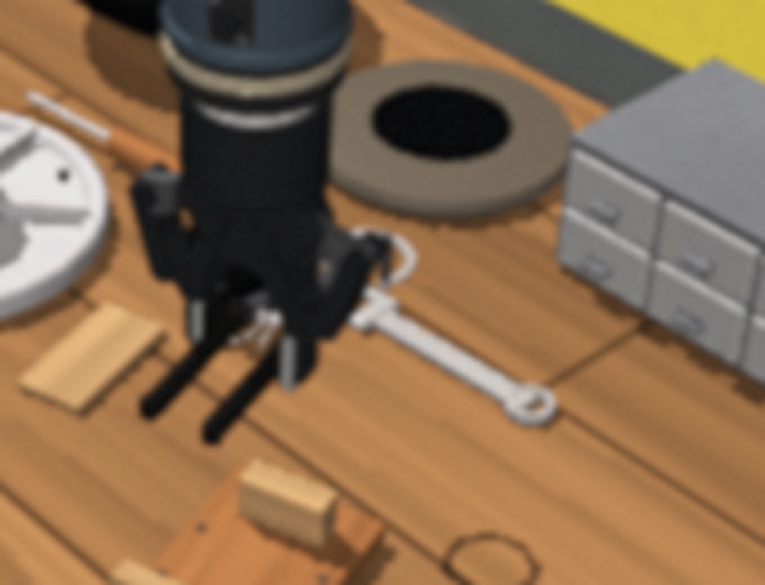

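View pics/l_wrist.png

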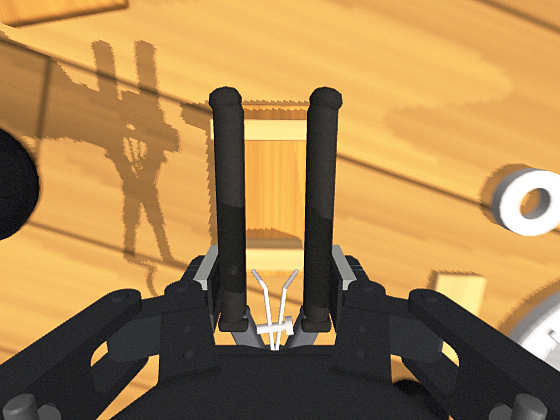

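Handles are gripped and parallel, at the stop. They span about (227,95) to (325,95) in the wrist view, and the clip shows in the side crop. I'll carry them over to the stub, pliers at yaw −40° so both fixed cameras can see the clip.

```bash
python3 - <<'E'
from h import *
plan([.4938,.2813,.155],down(np.radians(-40)),15)
E
```

```text
[0.0, 0.0, 0.78, -0.22, 0.8, 0.0]
[0.0, 0.0, 0.78, -0.17, 0.81, 0.0]
[0.0, 0.0, 0.78, -0.11, 0.82, 0.0]
[0.0, 0.0, 0.78, -0.06, 0.83, 0.0]
[0.0, 0.0, 0.78, 0.0, 0.83, 0.0]

[0.0, 0.0, 0.78, 0.06, 0.83, 0.0]
[0.0, 0.0, 0.78, 0.11, 0.82, 0.0]
[0.0, 0.0, 0.78, 0.17, 0.81, 0.0]
[0.0, 0.0, 0.78, 0.22, 0.8, 0.0]
[0.0, 0.0, 0.78, 0.28, 0.78, 0.0]

[0.0, 0.0, 0.78, 0.33, 0.76, 0.0]
[0.0, 0.0, 0.78, 0.38, 0.74, 0.0]
[0.0, 0.0, 0.78, 0.43, 0.71, 0.0]
[0.0, 0.0, 0.78, 0.48, 0.68, 0.0]
[0.0, 0.0, 0.78, 0.52, 0.65, 0.0]
```

Emit:
drive_tool(rows=[0,0,0.78,-0.22,0.8,0,-1,0,0,0.78,-0.17,0.81,0,-1,0,0,0.78,-0.11,0.82,0,-1,0,0,0.78,-0.06,0.83,0,-1,0,0,0.78,0,0.83,0,-1])

```text
time: 6.15
eef_pos: [0.5104, -0.0498, 0.1533]
orientation: [[-1.0, 0.021, 0.0], [0.021, 1.0, 0.0], [-0.0, 0.0, -1.0]]
ft_force: [0.4, 0.7, -2.2]
width: 0.531
gripper_force: 57.3
```

Emit:
drive_tool(rows=[0,0,0.78,0.06,0.83,0,-1,0,0,0.78,0.11,0.82,0,-1,0,0,0.78,0.17,0.81,0,-1,0,0,0.78,0.22,0.8,0,-1,0,0,0.78,0.28,0.78,0,-1])

```text
time: 6.57
eef_pos: [0.5019, 0.1161, 0.1534]
orientation: [[-0.935, 0.353, 0.0], [0.353, 0.935, 0.0], [-0.0, 0.0, -1.0]]
ft_force: [1.1, 0.0, -2.4]
width: 0.533
gripper_force: 57.3
```

Emit:
drive_tool(rows=[0,0,0.78,0.33,0.76,0,-1,0,0,0.78,0.38,0.74,0,-1,0,0,0.78,0.43,0.71,0,-1,0,0,0.78,0.48,0.68,0,-1,0,0,0.78,0.52,0.65,0,-1])

```text
time: 6.98
eef_pos: [0.4936, 0.2822, 0.1533]
orientation: [[-0.764, 0.645, 0.0], [0.645, 0.764, 0.0], [0.0, 0.0, -1.0]]
ft_force: [1.3, 0.2, -1.8]
width: 0.538
gripper_force: 57.3
```

```bash
python3 - <<'E'
from h import *
S={c:snap(c,"m_"+c) for c in("side","top")}
o=ctrl.get_obs();print(o["time"],o["eef_pos"],o["orientation"][0],o["width"],o["ft_force"],o["ft_torque"])
for t in("pliers","clip_center","stub_top","groove"):
    rs=[]
    for c in S:
        r=ctrl.tip_of(c,t)
        if r: print(t,c,round(r[0]["p"],2),np.round(r[0]["at"],1));rs.append(ray(S[c],r[0]["at"]))
    if len(rs)>1: print(tri(rs))
im=[]
for c in S:
    p=proj(S[c],[.58,.2,.12]).astype(int);x,y=p[0]-33,p[1]-45;print(c,x,y)
    im.append(cv2.resize(cv2.imread(f"pics/m_{c}.png")[y:y+96,x:x+66],None,fx=6,fy=6,interpolation=cv2.INTER_CUBIC))
cv2.imwrite("pics/m_cr.png",np.hstack(im))
E
```

```text
7.0833 [0.49341073 0.28456027 0.15296115] [-7.66408202e-01  6.42353835e-01 -1.34314114e-04] 0.527830492368835 [-0.48586957 -1.53244977 -1.97745485] [0.02551971 0.0913178  0.01131489]
pliers side 0.63 [202.1 165.4]
clip_center side 0.93 [231.4 172.4]
clip_center top 0.84 [202.9 206.2]
[0.5974 0.1998 0.1345]
stub_top side 0.63 [233.5 185. ]
stub_top top 0.88 [206.7 209.5]
[0.5966 0.1959 0.0912]
groove side 0.67 [235.4 187.8]
groove top 0.62 [208.2 210.2]
[0.5978 0.1921 0.0819]
side 195 133
top 170 169
```

View pics/m_cr.png

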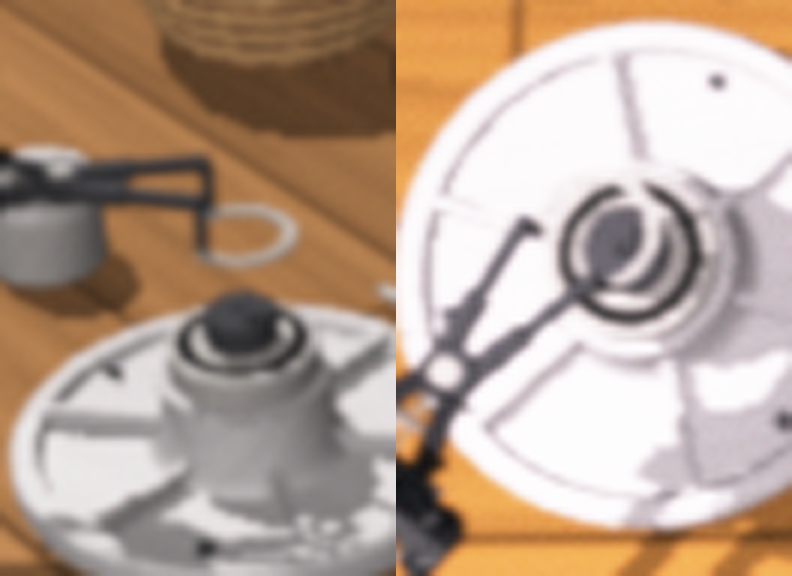

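Views are clear. In the side crop the clip ring is centred near (236.3,172.3), and in the top crop the clip overlaps the stub near (205,209). For a precise fit I'll shift the clip over bare wood and measure clip and stub separately.

Emit:
drive_tool(rows=[0,0,0,0.65,-0.54,0,-1,0,0,0,0.65,-0.54,0,-1,0,0,0,0.65,-0.54,0,-1,0,0,0,0.65,-0.54,0,-1,0,0,0,0.65,-0.54,0,-1])

```text
time: 7.9
eef_pos: [0.3237, 0.2805, 0.1533]
orientation: [[-0.765, 0.644, 0.0], [0.644, 0.765, 0.0], [0.0, 0.0, -1.0]]
ft_force: [-0.6, 0.5, -2.0]
width: 0.53
gripper_force: 57.5
```

```bash
cat > fit.py <<'E'
from h import *
from scipy.ndimage import map_coordinates as mc
from scipy.optimize import minimize
def P(s,X):
    T=np.array(s["T"]);c=(X-T[:3,3])@T[:3,:3];return np.stack([s["fy"]*c[:,1]/c[:,2]+s["cy"],s["fx"]*c[:,0]/c[:,2]+s["cx"]])
def samp(I,s,X): return mc(I,P(s,X),order=1)
A=np.linspace(-np.pi,np.pi,240,endpoint=False)
def circ(c,r,yaw=0,pitch=0,roll=0,a=A):
    Q=R.from_euler("ZYX",[yaw,pitch,roll]).as_matrix();return np.array(c)+(np.stack([r*np.cos(a),r*np.sin(a),0*a],1))@Q.T
E
python3 - <<'E'
from fit import *
import pickle
for _ in range(1):
    N={c:[snap(c) for _ in range(4)] for c in("side","top")}
S={c:dict(N[c][0],img=np.mean([n["img"].astype(float) for n in N[c]],0)) for c in N}
pickle.dump(S,open("park.pkl","wb"))
for c in S: cv2.imwrite(f"pics/p_{c}.png",S[c]["img"][:,:,::-1])
o=ctrl.get_obs();print(o["time"],o["eef_pos"],o["width"])
yaw=np.radians(-40);al=np.linspace(-2.3,2.3,180)
bg={c:cv2.imread(f"pics/m_{c}.png")[:,:,0].astype(float) for c in S}
D={c:S[c]["img"][:,:,2]-bg[c] for c in S}
def sc(v,c,dr=(18.5,30.5)):
    g=lambda r:samp(D[c],S[c],circ(v[:3],r/1e3,yaw,v[3],v[4],al)).mean()
    return (g(23.5)+g(25)) - g(dr[0])-g(dr[1])
x0=np.array([.430,.200,.138,0,0])
for fixed in(1,0):
    f=lambda u:-sum(sc(np.r_[u[:3],(0,0) if fixed else u[3:]],c) for c in S)
    best=min((minimize(f,x0+np.r_[dx,dy,dz,p,0],method="Nelder-Mead",options=dict(initial_simplex=None,xatol=1e-5,fatol=1e-3,maxiter=3000)) for dx in(-.006,.006) for dy in(-.006,.006) for dz in(-.008,.004) for p in((0,) if fixed else(-.06,.03))),key=lambda r:r.fun)
    print("clip",best.x.round(4),best.fun.round(1),[round(sc(np.r_[best.x[:3],(0,0) if fixed else best.x[3:]],c),1) for c in S])
# stub: inner ring edge, per camera
for c in S:
    I=S[c]["img"].mean(2);cam=np.array(S[c]["T"])[:2,3]
    az=np.arctan2(*(cam-[.598,.194])[::-1]);a=az+np.linspace(-1.7,1.7,150)
    def f(u):
        g=lambda r,z:samp(I,S[c],circ([u[0],u[1],z],r,a=a)).mean()
        return -(g(.0245,.078)-g(.0288,.078))
    def f2(u): # stub top dark vs bright inner ring: outline of stub foot on near side
        g=lambda r:samp(I,S[c],circ([u[0],u[1],.078],r,a=a)).mean()
        return -(g(.0235)-g(.0185))
    for h in(f,f2,lambda u:f(u)+f2(u)):
        b=min((minimize(h,[.598+i,.194+j],method="Nelder-Mead",options=dict(initial_simplex=[[.598+i,.194+j],[.603+i,.194+j],[.598+i,.199+j]],xatol=1e-5)) for i in(-.004,.004) for j in(-.004,.004)),key=lambda r:r.fun)
        print("stub",c,b.x.round(4),round(b.fun,1))
E
```

```text
8.3 [0.32586957 0.28123808 0.15327606] 0.5334566106655041
clip [4.307e-01 1.915e-01 1.398e-01 1.000e-04 1.000e-04] -244.4 [np.float64(50.4), np.float64(194.0)]
clip [ 0.4308  0.1915  0.1394 -0.0454  0.0145] -245.4 [np.float64(50.8), np.float64(194.5)]
stub side [0.5971 0.1939] -39.4
stub side [0.6002 0.1989] -47.7
stub side [0.5988 0.1964] -74.8
stub top [0.5962 0.1922] -84.5
stub top [0.5983 0.1939] -70.0
stub top [0.5971 0.1928] -145.9[ WARN:0@51.395] global loadsave.cpp:1063 imwrite_ Unsupported depth image for selected encoder is fallbacked to CV_8U.
```

```bash
cat > m2.py <<'E'
from fit import *
import pickle
S=pickle.load(open("park.pkl","rb"));yaw=np.radians(-40);al=np.linspace(-2.3,2.3,180)
bg={c:cv2.imread(f"pics/m_{c}.png")[:,:,0].astype(float) for c in S}
for c in S:
    D=S[c]["img"][:,:,2]-bg[c]
    def f(u):
        g=lambda r:samp(D,S[c],circ([u[0],u[1],.1398],r/1e3,yaw,a=al)).mean()
        return g(18.5)+g(30.5)-g(23.5)-g(25)
    b=minimize(f,[.4307,.1915],method="Nelder-Mead",options=dict(initial_simplex=[[.4307,.1915],[.435,.1915],[.4307,.196]],xatol=1e-5));print("clip",c,b.x.round(4),b.fun)
    # rim: blue channel white vs wood, several heights
    I=S[c]["img"][:,:,2]
    for z in(.018,.026):
        a=np.linspace(-np.pi,np.pi,400)
        def f(u):
            v=np.clip(samp(I,S[c],circ([u[0],u[1],z],.1225,a=a)),0,170)-np.clip(samp(I,S[c],circ([u[0],u[1],z],.1275,a=a)),0,170)
            return -np.median(v)-v.mean()
        b=minimize(f,[.598,.194],method="Nelder-Mead",options=dict(initial_simplex=[[.598,.194],[.604,.194],[.598,.2]],xatol=1e-5));print("rim",c,z,b.x.round(4),b.fun.round(1))
im=[]
for c in S:
    px=proj(S[c],[.598,.194,.085]);x,y=int(px[0]-30),int(px[1]-30);k=6.6
    I=cv2.resize(S[c]["img"][y:y+60,x:x+60].astype(np.uint8)[:,:,::-1],None,fx=k,fy=k,interpolation=cv2.INTER_CUBIC)
    for r,z,col in((.0265,.078,(0,0,255)),(.02,.0795,(0,200,0)),(.02,.094,(255,100,0)),(.04,.077,(0,200,255))):
        q=P(S[c],circ([.5975,.1935,z],r)).T[:,::-1];q=((q-[x,y]+.5)*k-.5).round().astype(np.int32)
        cv2.polylines(I,[q],True,col,1)
    im.append(I)
cv2.imwrite("pics/ov.png",np.hstack(im))
E
python3 m2.py
```

```text
clip side [0.4281 0.192 ] -60.070637350084155
rim side 0.018 [0.5979 0.195 ] -93.2
rim side 0.026 [0.5904 0.1851] -102.7
clip top [0.4312 0.1912] -196.0089736590582
rim top 0.018 [0.5952 0.1924] -133.6
rim top 0.026 [0.5954 0.1908] -164.5
```

View pics/ov.png

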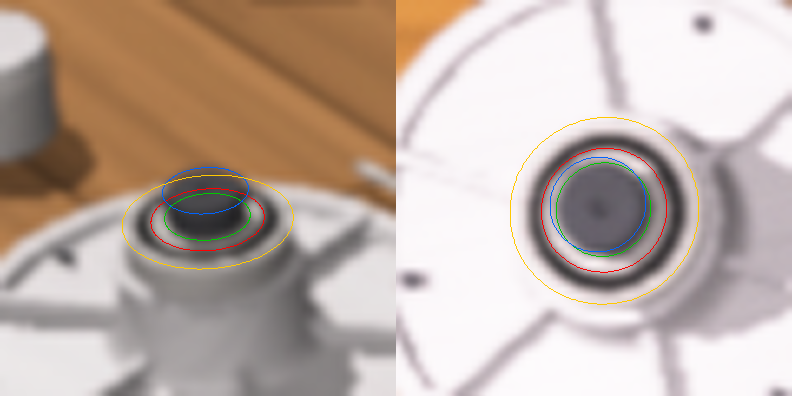

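The overlay shows the stub model within about 0.5 px in both views; the top-view dark annulus is centred at (607,211) against the model's (604,210). I'll refine with a rendered-model fit, because the radial clearance is only 2 mm.

```bash
cat > m3.py <<'E'
from fit import *
import pickle
K=8
def poly(M,s,X,o,v):
    q=((P(s,X).T[:,::-1]-o+.5)*K-.5)*16
    cv2.fillPoly(M,[q.round().astype(np.int32)],v,shift=4)
def hull(M,s,X,o,v):
    q=(((P(s,X).T[:,::-1]-o+.5)*K-.5)).astype(np.float32);q=cv2.convexHull(q)[:,0]
    cv2.fillPoly(M,[(q*16).round().astype(np.int32)],v,shift=4)
def ncc(M,I,w): 
    m=cv2.GaussianBlur(cv2.resize(M,(I.shape[1],I.shape[0]),interpolation=cv2.INTER_AREA),(0,0),.5)
    a=m[w]-m[w].mean();b=I[w]-I[w].mean();return (a*b).sum()/np.sqrt((a*a).sum()*(b*b).sum()+1e-9)
def clipfit(S,D,c,g,yaw,z,half=16):
    s=S[c];px=proj(s,g);o=np.round(px).astype(int)-half;I=D[o[1]:o[1]+2*half,o[0]:o[0]+2*half]
    n=2*half
    wm=np.zeros((n*K,n*K),np.float32);a=np.linspace(-2.2,2.2,120)
    poly(wm,s,np.vstack([circ(g,.036,yaw,a=a),[np.array(g)]]),o,1.);w=cv2.resize(wm,(n,n),interpolation=cv2.INTER_AREA)>.5
    fw=np.array([np.cos(yaw),np.sin(yaw),0])
    def f(u):
        M=np.zeros((n*K,n*K),np.float32);a=np.linspace(-2.7,2.7,150);C=np.array([*u,z])
        for dz in(-.00125,0,.00125):
            e=[0,0,dz];poly(M,s,np.vstack([circ(C+e+.0008*fw,.0269,yaw,a=a),circ(C+e,.022,yaw,a=a[::-1])]),o,1.)
        return -ncc(M,I,w)
    return nm(f,g[:2])
def nm(f,g):
    g=np.array(g);return min((minimize(f,g+d,method="Nelder-Mead",options=dict(initial_simplex=[g+d,g+d+[.004,0],g+d+[0,.004]],xatol=2e-5,fatol=1e-5)) for d in np.array([[0,0],[-.003,-.003],[.003,-.004]])),key=lambda r:r.fun)
def stubfit(S,c,g):
    s=S[c];half=15;px=proj(s,[*g,.08]);o=np.round(px).astype(int)-half;n=2*half
    I=s["img"].mean(2)[o[1]:o[1]+n,o[0]:o[0]+n];wm=np.zeros((n*K,n*K),np.float32);poly(wm,s,circ([*g,.078],.0385),o,1.);w=cv2.resize(wm,(n,n),interpolation=cv2.INTER_AREA)>.5
    out=[]
    def f(u,ro,top,side):
        M=np.ones((n*K,n*K),np.float32);C=np.array([*u,0])
        poly(M,s,circ(C+[0,0,.078],ro),o,.15);poly(M,s,circ(C+[0,0,.078],.0265),o,.85)
        hull(M,s,np.vstack([circ(C+[0,0,.078],.02),circ(C+[0,0,.0935],.02)]),o,side);poly(M,s,circ(C+[0,0,.095],.0185),o,top)
        return -ncc(M,I,w)
    b=min((lambda r:(r.fun,ro,t,sd,r.x.round(4)))(nm(lambda u:f(u,ro,t,sd),g)) for ro in(.031,.033,.035) for t in(.2,.4) for sd in(.1,.3))
    return b
if __name__=="__main__":
    S=pickle.load(open("park.pkl","rb"));yaw=np.radians(-40)
    for c in S:
        D=S[c]["img"][:,:,2]-cv2.imread(f"pics/m_{c}.png")[:,:,0]
        for z in(.1385,.1400):
            b=clipfit(S,D,c,[.430,.1915,z],yaw,z);print("clip",c,z,b.x.round(4),round(b.fun,3))
        print("stub",c,stubfit(S,c,[.597,.193]))
E
python3 m3.py
```

```text
clip side 0.1385 [0.4288 0.1941] -0.945
clip side 0.14 [0.4276 0.1919] -0.942
stub side (np.float64(-0.8976869804319734), 0.033, 0.2, 0.1, array([0.5966, 0.1928]))
clip top 0.1385 [0.4307 0.1918] -0.932
clip top 0.14 [0.4306 0.1915] -0.931
stub top (np.float64(-0.9255900336735006), 0.033, 0.4, 0.3, array([0.5966, 0.1922]))
```

```bash
cat > m4.py <<'E'
from m3 import *
def ringfit(s,img,bg,g,yaw,z,half=17,pitch=0):
    """composite fit over background image bg (float HxWx3)"""
    px=proj(s,g);o=np.round(px).astype(int)-half;n=2*half;sl=np.s_[o[1]:o[1]+n,o[0]:o[0]+n]
    I,B=img[sl],bg[sl];wm=np.zeros((n*K,n*K),np.float32);a=np.linspace(-2.2,2.2,120)
    poly(wm,s,np.vstack([circ(g,.036,yaw,a=a),[np.array(g)]]),o,1.);w=cv2.resize(wm,(n,n),interpolation=cv2.INTER_AREA)>.5
    fw=np.array([np.cos(yaw),np.sin(yaw),0])
    def f(u):
        M=np.zeros((n*K,n*K),np.float32);a=np.linspace(-2.7,2.7,150);C=np.array([*u,z])
        for dz in(-.00125,0,.00125):
            e=[0,0,dz];poly(M,s,np.vstack([circ(C+e+.0008*fw,.0269,yaw,pitch,a=a),circ(C+e,.022,yaw,pitch,a=a[::-1])]),o,1.)
        m=cv2.GaussianBlur(cv2.resize(M,(n,n),interpolation=cv2.INTER_AREA),(0,0),.5)[w][:,None]
        y=I[w]-B[w]*(1-m);v=(y*m).sum(0)/(m*m).sum();return ((y-m*v)**2).mean()**.5
    return nm(f,g[:2])
if __name__=="__main__":
    S=pickle.load(open("park.pkl","rb"));yaw=np.radians(-40)
    for c in S:
        m=cv2.imread(f"pics/m_{c}.png")[:,:,::-1].astype(float)
        for z in(.1385,.140):
            b=ringfit(S[c],m,S[c]["img"],[.599,.191,z],yaw,z);print("at stub",c,z,b.x.round(4),round(b.fun,2))
            b=ringfit(S[c],S[c]["img"],m,[.430,.1915,z],yaw,z);print("parked",c,z,b.x.round(4),round(b.fun,2))
E
python3 m4.py
```

```text
at stub side 0.1385 [0.6011 0.1928] 11.29
parked side 0.1385 [0.4288 0.1941] 8.0
at stub side 0.14 [0.5997 0.1907] 11.49
parked side 0.14 [0.4277 0.192 ] 8.24
at stub top 0.1385 [0.5975 0.1971] 11.08
parked top 0.1385 [0.4306 0.1917] 22.11
at stub top 0.14 [0.5972 0.1969] 11.03
parked top 0.14 [0.4306 0.1915] 21.87
```

Emit:
drive_tool(rows=[0,0,0,-0.64,0.53,0.08,-1,0,0,0,-0.64,0.54,0.08,-1,0,0,0,-0.64,0.53,0.08,-1,0,0,0,-0.64,0.54,0.08,-1,0,0,0,-0.64,0.54,0.08,-1])

```text
time: 8.72
eef_pos: [0.4943, 0.2804, 0.1366]
orientation: [[-0.765, 0.644, -0.0], [0.644, 0.765, -0.0], [0.0, -0.0, -1.0]]
ft_force: [1.0, 0.7, -1.4]
width: 0.534
gripper_force: 57.4
```

Emit:
drive_tool(rows=[0,0,0,0,0,0.2,-1,0,0,0,0,0,0.2,-1,0,0,0,0,0,0,-1,0,0,0,0,0,0,-1])

```text
time: 9.05
eef_pos: [0.4911, 0.2807, 0.1207]
orientation: [[-0.766, 0.643, -0.002], [0.643, 0.766, -0.001], [0.001, -0.002, -1.0]]
ft_force: [0.7, 0.0, -1.6]
width: 0.533
gripper_force: 57.5
```

```bash
cat > look.py <<'E'
from m4 import *
import sys
def look(name,zs,g,yaw=np.radians(-40)):
    Pk=pickle.load(open("park.pkl","rb"));S={}
    for c in("side","top"):
        N=[snap(c) for _ in range(3)];S[c]=dict(N[0],img=np.mean([n["img"].astype(float) for n in N],0))
        for z in zs:
            b=ringfit(S[c],S[c]["img"],Pk[c]["img"],[*g,z],yaw,z);d=b.x-([.5966,.1928] if c=="side" else [.5966,.1922])
            print(c,z,b.x.round(4),round(b.fun,2),"rel mm",(1e3*d).round(1),"side-perp",round(1e3*(.771*d[0]-.637*d[1]),1))
    pickle.dump(S,open(name+".pkl","wb"));o=ctrl.get_obs();print(o["time"],o["eef_pos"],o["ft_force"],o["ft_torque"])
    im=[]
    for c in S:
        px=proj(S[c],[.598,.194,.085]);x,y=int(px[0]-30),int(px[1]-30);k=6.6
        im.append(cv2.resize(S[c]["img"][y:y+60,x:x+60].astype(np.uint8)[:,:,::-1],None,fx=k,fy=k,interpolation=cv2.INTER_CUBIC))
    cv2.imwrite(f"pics/{name}.png",np.hstack(im))
E
python3 -c "
from look import *
look('hov',(.1055,.107),[.597,.1925])"
```

```text
side 0.1055 [0.599  0.1953] 10.79 rel mm [2.4 2.5] side-perp 0.3
side 0.107 [0.5974 0.1935] 11.14 rel mm [0.8 0.7] side-perp 0.2
top 0.1055 [0.5978 0.1916] 20.85 rel mm [ 1.2 -0.6] side-perp 1.3
top 0.107 [0.5975 0.1914] 20.78 rel mm [ 0.9 -0.8] side-perp 1.2
9.35 [0.49185921 0.28135125 0.12191148] [-0.74669119 -0.04098266 -3.41660449] [ 0.04635092  0.07354857 -0.0412617 ]
```

View pics/hov.png

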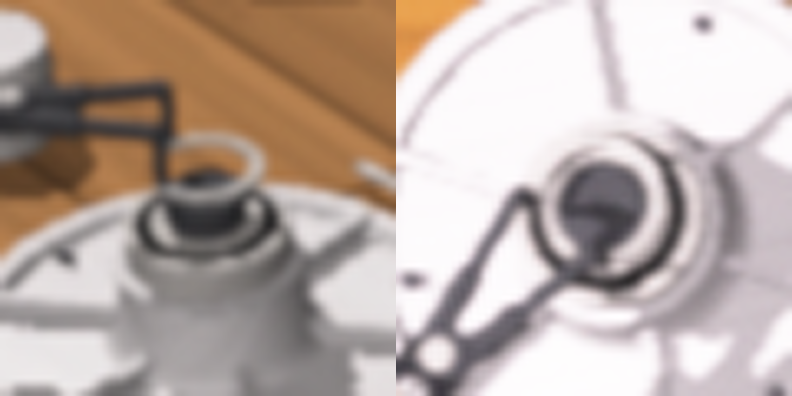

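The side crop shows the ring above the stub end. In the top crop the ring is centred near (604,202), and the stub end is expected at about (600,202). That is within about 1 mm, so I'll nudge back 0.8 mm and lower while watching the force.

Emit:
drive_tool(rows=[0,0,0,0.02,0,0.1,-1,0,0,0,0,0,0.06,-1,0,0,0,0,0,0.06,-1,0,0,0,0,0,0.05,-1,0,0,0,0,0,0,-1])

```text
time: 9.77
eef_pos: [0.4911, 0.2815, 0.1099]
orientation: [[-0.766, 0.643, -0.001], [0.643, 0.766, -0.0], [0.0, -0.001, -1.0]]
ft_force: [0.5, 0.2, -1.2]
width: 0.532
gripper_force: 57.5
```

Emit:
drive_tool(rows=[0,0,0,0,0,0.03,-1,0,0,0,0,0,0.03,-1,0,0,0,0,0,0,-1])

```text
time: 10.02
eef_pos: [0.4913, 0.2816, 0.1079]
orientation: [[-0.766, 0.643, -0.0], [0.643, 0.766, -0.0], [0.0, -0.0, -1.0]]
ft_force: [-1.0, -1.1, -2.1]
width: 0.533
gripper_force: 57.5
```

Emit:
drive_tool(rows=[0,0,0,0,0,0.03,-1,0,0,0,0,0,0.03,-1,0,0,0,0,0,0,-1])

```text
time: 10.27
eef_pos: [0.4913, 0.2815, 0.1055]
orientation: [[-0.766, 0.643, -0.0], [0.643, 0.766, -0.0], [0.0, -0.0, -1.0]]
ft_force: [0.2, -0.6, -1.0]
width: 0.534
gripper_force: 57.5
```

Emit:
drive_tool(rows=[0,0,0,0,0,0.03,-1,0,0,0,0,0,0.03,-1,0,0,0,0,0,0,-1])

```text
time: 10.52
eef_pos: [0.4913, 0.2816, 0.1031]
orientation: [[-0.766, 0.643, -0.0], [0.643, 0.766, -0.0], [0.0, -0.0, -1.0]]
ft_force: [-0.6, -1.0, -2.0]
width: 0.532
gripper_force: 57.5
```

```bash
python3 -c "
from look import *
look('in1',(.0885,.090),[.597,.1925])"
```

```text
side 0.0885 [0.5976 0.1945] 17.63 rel mm [1.  1.7] side-perp -0.3
side 0.09 [0.5962 0.1926] 17.17 rel mm [-0.4 -0.2] side-perp -0.2
top 0.0885 [0.5975 0.1919] 15.94 rel mm [ 0.9 -0.3] side-perp 0.9
top 0.09 [0.5973 0.1917] 15.67 rel mm [ 0.7 -0.5] side-perp 0.8
10.8167 [0.49139954 0.28161657 0.10336144] [-0.28724149  0.33839107 -2.44411133] [0.07660539 0.01710595 0.04844543]
```

View pics/in1.png

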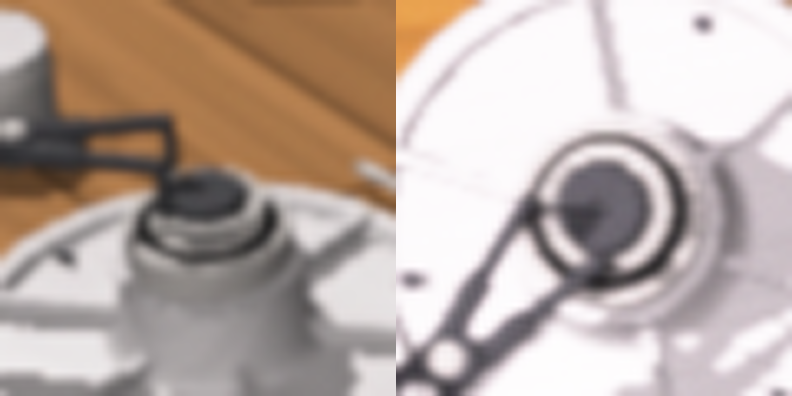

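The ring is now around the stub with no contact: the side crop shows the stub end rising through it at (205,190), and the top crop shows it concentric at (603,207). I'll keep lowering.

Emit:
drive_tool(rows=[0,0,0,0,0,0.04,-1,0,0,0,0,0,0.04,-1,0,0,0,0,0,0.04,-1,0,0,0,0,0,0.04,-1,0,0,0,0,0,0,-1])

```text
time: 11.23
eef_pos: [0.4912, 0.2815, 0.0965]
orientation: [[-0.766, 0.643, -0.0], [0.643, 0.766, -0.0], [0.0, -0.001, -1.0]]
ft_force: [-0.3, -0.5, -1.8]
width: 0.529
gripper_force: 57.5
```

Emit:
drive_tool(rows=[0,0,0,0,0,0.03,-1,0,0,0,0,0,0,-1])

```text
time: 11.4
eef_pos: [0.4913, 0.2816, 0.0955]
orientation: [[-0.766, 0.643, -0.0], [0.643, 0.766, -0.0], [0.0, -0.0, -1.0]]
ft_force: [0.1, 0.6, -1.9]
width: 0.528
gripper_force: 57.5
```

Emit:
drive_tool(rows=[0,0,0,0,0,0.02,-1,0,0,0,0,0,0,-1])

```text
time: 11.57
eef_pos: [0.4914, 0.2816, 0.0948]
orientation: [[-0.766, 0.643, -0.0], [0.643, 0.766, 0.0], [0.0, 0.0, -1.0]]
ft_force: [-0.1, -0.4, -2.5]
width: 0.534
gripper_force: 57.5
```

Emit:
drive_tool(rows=[0,0,0,0,0,0.015,-1,0,0,0,0,0,0,-1])

```text
time: 11.73
eef_pos: [0.4913, 0.2816, 0.0942]
orientation: [[-0.766, 0.643, -0.0], [0.643, 0.766, -0.0], [0.0, -0.0, -1.0]]
ft_force: [-0.2, -0.8, -1.6]
width: 0.529
gripper_force: 57.5
```

Emit:
drive_tool(rows=[0,0,0,0,0,0.015,-1,0,0,0,0,0,0,-1])

```text
time: 11.9
eef_pos: [0.4913, 0.2816, 0.0936]
orientation: [[-0.766, 0.643, -0.0], [0.643, 0.766, -0.0], [0.0, -0.0, -1.0]]
ft_force: [0.3, 0.3, -1.9]
width: 0.528
gripper_force: 57.6
```

Emit:
drive_tool(rows=[0,0,0,0,0,0.015,-1,0,0,0,0,0,0,-1])

```text
time: 12.07
eef_pos: [0.4914, 0.2816, 0.0931]
orientation: [[-0.766, 0.643, 0.0], [0.643, 0.766, -0.0], [-0.0, 0.0, -1.0]]
ft_force: [-0.4, -0.2, -1.0]
width: 0.533
gripper_force: 57.6
```

Emit:
drive_tool(rows=[0,0,0,0,0,0.015,-1,0,0,0,0,0,0,-1])

```text
time: 12.23
eef_pos: [0.4914, 0.2816, 0.0925]
orientation: [[-0.766, 0.643, 0.0], [0.643, 0.766, -0.0], [-0.0, 0.0, -1.0]]
ft_force: [0.5, 0.7, -0.9]
width: 0.537
gripper_force: 57.7
```

Emit:
drive_tool(rows=[0,0,0,0,0,0.015,-1,0,0,0,0,0,0,-1])

```text
time: 12.4
eef_pos: [0.4914, 0.2817, 0.0919]
orientation: [[-0.766, 0.643, 0.0], [0.643, 0.766, 0.0], [-0.0, 0.0, -1.0]]
ft_force: [0.1, 0.7, -0.0]
width: 0.534
gripper_force: 57.8
```

Emit:
drive_tool(rows=[0,0,0,0,0,0.015,-1,0,0,0,0,0,0,-1])

```text
time: 12.57
eef_pos: [0.4914, 0.2817, 0.0913]
orientation: [[-0.766, 0.643, 0.0], [0.643, 0.766, 0.0], [-0.0, 0.0, -1.0]]
ft_force: [-0.1, 0.1, 0.4]
width: 0.531
gripper_force: 57.8
```

Contact with the bearing began at TCP z ≈ 0.093, right at the predicted height. I'll back off to just above it.

Emit:
drive_tool(rows=[0,0,0,0,0,-0.04,-1,0,0,0,0,0,0,-1,0,0,0,0,0,0,-1,0,0,0,0,0,0,-1])

```text
time: 12.9
eef_pos: [0.4913, 0.2816, 0.0929]
orientation: [[-0.766, 0.643, -0.0], [0.643, 0.766, -0.0], [0.0, -0.0, -1.0]]
ft_force: [-0.1, 0.3, -1.0]
width: 0.532
gripper_force: 57.6
```

```bash
python3 -c "
from look import *
look('fin',(.0785,.0797,.081),[.597,.1925])
f=[]
for _ in range(12): ctrl.snapshot('top');f.append(np.r_[ctrl.get_obs()['ft_force'],ctrl.get_obs()['gripper_force']])
print(np.mean(f,0).round(2))"
```

```text
side 0.0785 [0.5479 0.1827] 9.26 rel mm [-48.7 -10.1] side-perp -31.1
side 0.0797 [0.5493 0.1935] 9.68 rel mm [-47.3   0.7] side-perp -36.9
side 0.081 [0.5802 0.2118] 10.72 rel mm [-16.4  19. ] side-perp -24.8
top 0.0785 [0.5982 0.1922] 15.25 rel mm [ 1.6 -0. ] side-perp 1.3
top 0.0797 [0.5981 0.192 ] 15.2 rel mm [ 1.5 -0.2] side-perp 1.3
top 0.081 [0.5979 0.1918] 15.07 rel mm [ 1.3 -0.4] side-perp 1.2
13.2 [0.49134606 0.28158666 0.0928832 ] [ 0.44565873  0.91774865 -0.13374302] [ 0.00343445 -0.0133986   0.04145763]
[ 5.00e-02 -9.00e-02 -1.41e+00  5.76e+01]
```

View pics/fin.png

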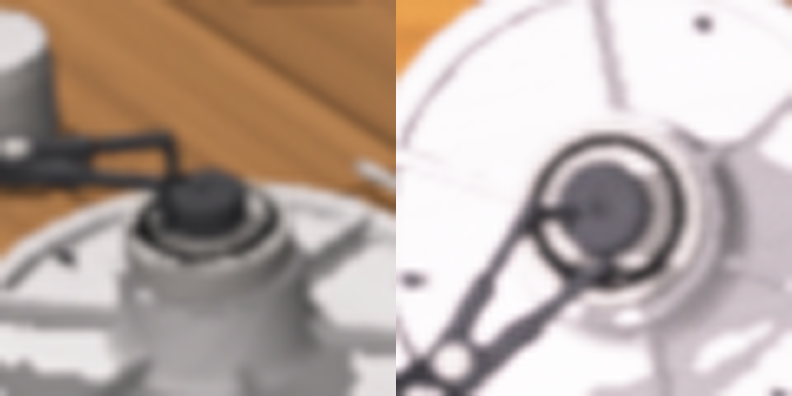

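The clip sits around the stub down at the bearing in both views, with only about 0.5 N of contact and no side load. I'm handing in.

```bash
python3 -c "
from workcell import ctrl
print(ctrl.close_job())"
```

```text
the job is handed in; nothing more can be done
None
```

I handed the job in at about 14 s of the 42 s allowed. The pliers are still held at about 57 N with the handles parallel at their stop, and the spread clip is around the stub, level with its groove and resting on the bearing with about 0.5 N.

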